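Level a rocking bench bath with a wedge

ROBOT

A 6-joint arm with a two-finger parallel gripper is mounted at the origin on the work surface. World frame = base frame: x ahead of the robot, y to its left, z up, the work surface at z = 0. Lengths are in mm, angles in rad, forces in N, time in s.
With the tool pointing down it reaches from about 250 to 850 mm from the base axis. Payload 12.5 kg.
Tool frame: the origin (TCP) lies at the very end of the fingers, on their centre line; the grasp point (between the pads) lies 19 mm behind it; z points along the fingers, y is the line along which they close (so a half turn about z gives the same grasp; the last joint's range is limited). The gripper opens to 93 mm and grips with 3 to 60 N. Pads are 15 mm wide; open, the fingers measure 128 mm over their backs; the gripper's body (75 mm by 188 mm) begins 65 mm behind the grasp point.
Start: joints at [1.027, 0.351, 1.652, -0, 1.139, -0.085], TCP at [243.548, 493.122, 218.633] pointing down, gripper open.
Joint ranges: [-2.75, 2.75], [-0.79, 2.1], [0.01, 2.65], [-1.57, 4.71], [0.07, 3.14], [-2.87, 2.87]. Speed limits (rad/s): [2.22, 2.22, 2.79, 3.14, 3.14, 3.14].

INTERFACE

Orientations are given as a unit quaternion [x, y, z, w].
In Python, from cell import * gives the robot as it stands. The module is installed in compiled form; this text tells all that it offers.
- The arm moves only by the shell command python3 -m jog 'ROWS' [FORCE]. ROWS is JSON, a list of rows, each a list of 3 entries, a list of its own where there are three numbers: the shift along the tool's x, y, z normalised to -1 to 1, where 1 is 400 mm, then the turn, a rotation vector about the tool's x, y, z normalised to -1 to 1, where 1 is 45 degrees, then the opening, from -1 (shut) to 1 (fully open), so that 0 is half open. In form: [[[dx, dy, dz], [ax, ay, az], hand], ...]. A call has 1 to 10 rows; each row shifts and turns the commanded pose from where the row before left it, along the tool's axes as they then stand; what a row does not reach is not made up. A row lasts 1/10 s, in which the tool goes at most 50 mm and 8.59 degrees, less where a joint would pass 70% of its speed; a pose out of reach is approached as far as the arm can. A call with a number of a shift or a turn outside -1 to 1 is refused whole. A call with a gripper value outside its range is refused whole. The fingers move at their own pace and stop on an object; FORCE is the grip in N (left out, the last holds). Time passes only in rows, so rows that do not move let the fingers close. It gives the time, the measured TCP pose, the force, the opening and the grip force at its end, in the units of the state.
- sense(): the state, without advancing time (a new reading comes with each control period).
- read_camera(name): name is "scene" or "top"; returns the picture (400x640x3 uint8, blue, green, red); there is no depth.
- camera_model(name): a dict with "fx", "fy", "cx", "cy" (pixels), "R" (3x3) and "t" (3): a world point X has camera coordinates R X + t. Camera axes: x right, y down, z forward; pixel columns grow to the right and rows downward; lengths in mm; the calibration is good to about 2 mm. A picture is of the moment at which its call begins. camera_model takes no time and is no camera call.
- hand_in(): hands the job in; it is judged then, once.
The state is a dict: "clock": time; "joint_pos": joint angles; "dq": joint speeds; "effort": joint torques, N m; "tool_pos": TCP position; "tcp_rot": TCP orientation; "wrist_force": force on the tool from outside, world axes, zero at the start; "moment": the same for the moment, N m; "gripper_width": finger opening in mm; "grip_force": force on a finger pad.
Only numpy, scipy, OpenCV 4.12 (cv2) and the standard library are available. Lean on these libraries where they do the work, as an engineer would, in place of code of your own. Each camera call takes 0.05 s, during which the arm holds its last target. There are 200 camera calls.

TASK

The small ultrasonic bath rocks because its front left foot has lost its rubber pad. With the fingertips, push the grey wedge along the counter, thin end first, under that short foot until the rocking stops: the bath resting on the wedge, with its other three feet all down on the counter. Only push the wedge, do not pick it up; do not shove or lift the bath, and leave everything else where it is.

Things in the scene. Friction and masses are not known exactly. Their poses are not given: they have to be found in the camera images.
- bath: White ultrasonic bath, 1.8 kg, loose; blue panel on its front (-x). Casing 115 (x) x 200 (y) mm, 30 to 135 mm above its feet; lid knob to 162 mm. Lugs at the corners end 93 mm from the middle in x, a foot under each at x +-75, y +-90 mm; 24 mm clear under them. Origin: mid-point of the plane of the good feet. It starts leaning on the short foot, tilted 0.08 rad about the other diagonal.
- short_foot (a point): Lowest point of the front left foot (bath x -75, y +90 mm): a bare round-ended steel stud, 20 mm across, no rubber pad, 9 mm shorter than the others. Touches the counter at the start; stands 9 mm up when the bath is level. Axes as the bath's.
- opposite_foot (a point): Underside of the rear right rubber foot (x = +75, y = -90 mm), at the far corner from the short one; about 9 mm up in the air at the start, on the counter (height 0) once the rocking has stopped. Rubber feet are round-ended, 22 mm in diameter.
- front_right_foot (a point): Underside of the front right rubber foot (x = -75, y = -90 mm); on the counter at the start and to stay there.
- rear_left_foot (a point): Underside of the rear left rubber foot (x = +75, y = +90 mm); on the counter at the start and to stay there.
- wedge: Loose grey plastic wedge, 90 g, flat on the counter: 110 mm long (x), 50 wide (y), top an even slope from 1.5 mm at the tip (+x) to 18 mm at the upright back (-x). Origin: centre of underside. The bath is just level when the short foot's centre is 49 mm behind the tip; 1 to 4 mm further it is tight, and pushing on (over about 10 N) only slides the bath. Until then pushing takes a few N; it stays when let go.
- wedge_tip (a point): Middle of the thin edge of the wedge, at its underside.
- wedge_back (a point): Middle of the upright back face of the wedge, 9 mm above its underside; axes as the wedge's (x towards the tip). This is the face to push on.
- wash_bottle: Squeeze bottle with a blue spout, 64 mm across, 190 mm tall, left of the bath; a bystander. Origin under its centre.
- cream_jar: Low white jar with a green cap, 52 mm across, 50 mm tall, left of the wedge; a bystander. Origin under its centre.
- brush: Brush 150 mm long lying right of the wedge; a bystander. Origin under it.
- tray: Low steel tray 120 x 160 x 25 mm right of the bath; a bystander. Origin under its centre.
- beaker: Glass beaker 64 mm across, 75 mm tall, at the right near the robot; a bystander.
- screwdriver: Screwdriver 170 mm long lying at the left near the robot; a bystander.
- small_carton: Small carton 70 x 100 x 30 mm at the right front of the bath; a bystander. Origin under its centre.
Things that resemble listed ones, but are neither listed nor needed, are in the scene too. What is shaped like the wedge but purple is not meant.

How it is judged (in metres and radians):
On the way:
1. the short foot has ridden up on the wedge (contact, foot over 3 mm up) (contact force between wedge and bath above 0.2 N and height (world z) of short_foot above 0.003 m), for 0.1 s.
At the end, for the whole second after the job is handed in: The short foot stands on the wedge (contact over 0.3 N, foot within 30 mm of the wedge's centre), the opposite foot is within 1.2 mm of the counter and the other two within 3 mm, the wedge lies flat, bath and wedge are at rest and the bath's origin has moved under 30 mm (contact force between wedge and bath above 0.3 N and height (world z) of opposite_foot below 0.0012 m and height (world z) of each of front_right_foot, rear_left_foot below 0.003 m and horizontal distance between short_foot and wedge below 0.03 m and angle between wedge's own z axis and vertical below 0.05 rad and distance of bath from where it was at the start of the episode below 0.03 m and linear speed of each of bath, wedge below 0.01 m/s); the robot touches nothing.
It fails at once if the wedge is lifted or tipped up (height (world z) of wedge above 0.01 m or angle between wedge's own z axis and vertical above 0.25 rad).
It fails at once if the bath is shoved away (over 35 mm), lifted, or tipped (distance of bath from where it was at the start of the episode above 0.035 m or height (world z) of bath above 0.02 m or angle between bath's own z axis and vertical above 0.14 rad).
It fails at once if the robot pushes on the bath itself with more than 6 N (contact force between any of the fingers, the arm and bath above 6 N).
It fails at once if a bystander is moved over 25 mm (distance of any of wash_bottle, cream_jar, brush, tray, beaker, screwdriver, small_carton from where it was at the start of the episode above 0.025 m).
It also fails if it takes over 51 s, if anything falls off the work surface, if the arm or the gripper's body presses on something with over 40 N, if the wrist force passes 120 N, or if a joint passes its speed limit or range.

## Working session

There is one attempt and no reset: what is moved stays moved. The work goes in short steps, Python scripts to look and compute and a shell command to move; the robot and the scene stay as the last step left them, time stands still between calls to the robot, and variables do not carry over. Pictures are saved under pics/ and viewed, at most 10 in all, crops included, and the job is handed in when it is done.

```bash
mkdir -p pics; python3 - <<'E'
from cell import *
import cv2
for n in("scene","top"):
    cv2.imwrite(f"pics/{n}0.png",read_camera(n)); m=camera_model(n); print(n,m)
s=sense();print(s["clock"],s["tool_pos"],s["tcp_rot"],s["gripper_width"])
E
```

```text
scene {'fx': 361.4699663441935, 'fy': 361.4699663441935, 'cx': 312.71255881263215, 'cy': 202.9360554182569, 'R': array([[-0.40650186,  0.91338303,  0.02208331],
       [ 0.4997004 ,  0.24249714, -0.83156157],
       [-0.76488937, -0.32699629, -0.5549934 ]]), 't': array([ 217.80868846, -218.41260075, 1614.78543744])}
top {'fx': 400.79847820828314, 'fy': 400.79847820828314, 'cx': 321.65018583359057, 'cy': 201.96385314433994, 'R': array([[-2.07817307e-02, -9.99783616e-01, -9.16847487e-04],
       [-9.83535384e-01,  2.06086347e-02, -1.79536719e-01],
       [ 1.79516765e-01, -2.82933180e-03, -9.83750846e-01]]), 't': array([   9.5986517 ,  536.53146123, 1232.39330748])}
0.1 [243.41328685 492.87348255 218.1761874 ] [ 2.27390205e-01  9.73803597e-01 -4.77173459e-04 -1.46609507e-04] 92.70550416080958
```

View pics/scene0.png

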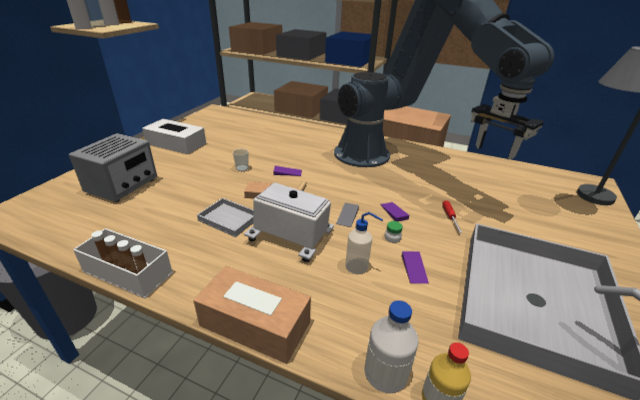

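View pics/top0.png

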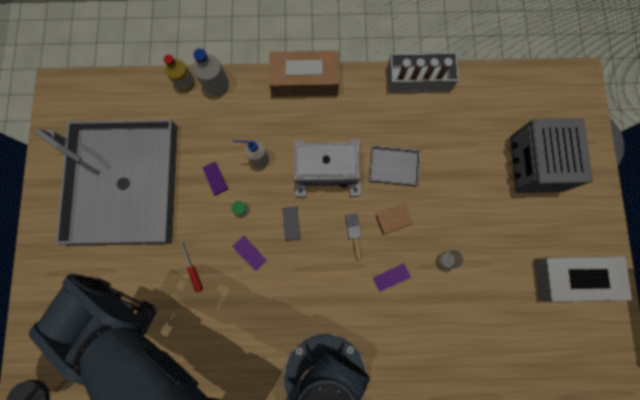

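The grey wedge is at top (291,224) and scene (347,214). The lookalikes are the purple wedges at top (215,178), (249,253) and (392,277). I choose the grey one. The bath is at top (327,165), with its front lugs at (300,190) and (354,190). Next I'll check close crops.

```bash
python3 - <<'E'
import cv2,numpy as np
t=cv2.imread("pics/top0.png")[130:250,225:375]; s=cv2.imread("pics/scene0.png")[180:270,230:380]
a=cv2.resize(t,None,fx=5.33,fy=5,interpolation=cv2.INTER_CUBIC)
a=cv2.resize(t,(750,600),interpolation=cv2.INTER_CUBIC);b=cv2.resize(s,(750,450),interpolation=cv2.INTER_CUBIC)
cv2.imwrite("pics/c1.png",a);cv2.imwrite("pics/c2.png",b)
E
```

```text
(no output)
```

View pics/c1.png

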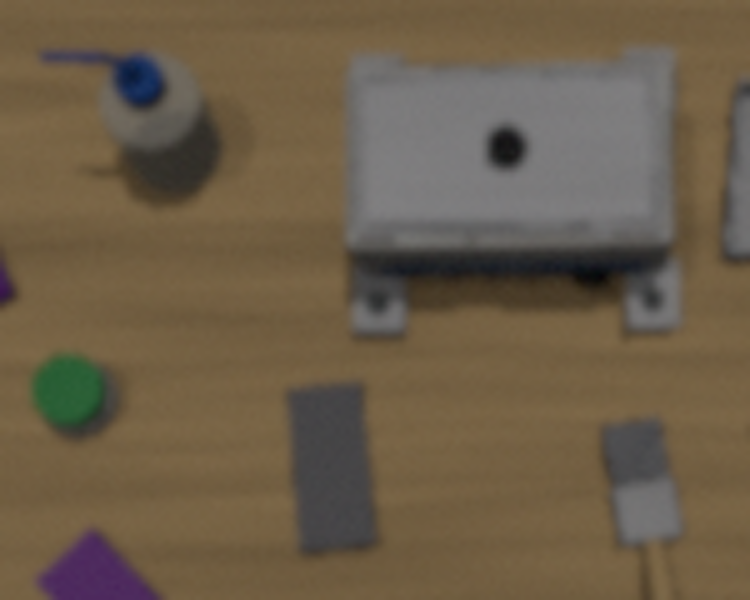

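View pics/c2.png

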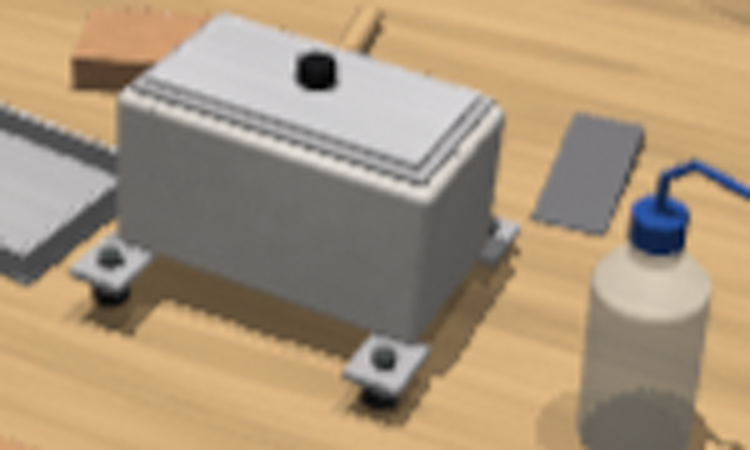

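The crops show a grey wedge with its corners at crop1 (290,390), (362,384), (302,551) and (376,545). The front-left bolt is at (377,303) and the front-right one at (650,300). I'll triangulate these from both views.

```bash
cat > h.py <<'E'
import numpy as np, cv2
from cell import *
def P(n):
    m=camera_model(n);K=np.array([[m["fx"],0,m["cx"]],[0,m["fy"],m["cy"]],[0,0,1]])
    return K@np.c_[m["R"],m["t"]]
def tri(a,b):
    X=cv2.triangulatePoints(P("top"),P("scene"),np.array(a,float),np.array(b,float));return (X[:3]/X[3]).ravel().round(1)
def onz(n,uv,z):
    p=P(n);H=np.c_[p[:,0],p[:,1],p[:,2]*z+p[:,3]];q=np.linalg.solve(H,[*uv,1]);return (q[:2]/q[2]).round(1)
E
python3 - <<'E'
from h import *
T=lambda x,y:((x+.5)/5-.5+225,(y+.5)/5-.5+130)
S=lambda x,y:((x+.5)/5-.5+230,(y+.5)/5-.5+180)
W={"tipL":((290,390),(605,235),1.5),"tipR":((362,384),(532,218),1.5),"backL":((302,551),(643,127),18),"backR":((376,545),(580,115),18)}
for k,(a,b,z) in W.items(): print(k,tri(T(*a),S(*b)),onz("top",T(*a),z),onz("scene",S(*b),z))
print("knob",tri(T(507,147),S(318,68)),"FLbolt z27",onz("top",T(377,303),27),"FR z36",onz("top",T(650,300),36))
for n,a,z in(("RL",(384,358),36),("RR",(112,258),45)):print(n,onz("scene",S(*a),z))
print("lug corner FL outer top",onz("top",T(353,335),20),onz("top",T(405,333),20))
print("jar",onz("top",T(70,390),50),"bottle cap",onz("top",T(138,78),160),"brush tip",onz("top",T(605,425),10))
E
```

```text
tipL [528.7 129.1   0.9] [529.  127.8] [529.  130.8]
tipR [531.9  80.7   1. ] [532.   80.1] [532.3  81.7]
backL [420.9 119.4  16.6] [420.9 118.8] [422.8 120.4]
backR [423.6  72.9  14.7] [423.8  71.1] [427.7  76.2]
knob [647.  -16.5 155.1] FLbolt z27 [581.1  68.3] FR z36 [ 577.5 -109.4]
RL [734.1  68.1]
RR [ 732.  -109.8]
lug corner FL outer top [561.5  84.6] [562.1  50.5]
jar [523.7 263.2] bottle cap [693.2 202.8] brush tip [500.  -79.2]
```

```bash
python3 -m jog '[[[0,0,0],[0,0,-0.146],1],[[0,0,0],[0,0,-0.146],1],[[0,0,0],[0,0,-0.146],1],[[0,0,0],[0,0,-0.146],1],[[-0.054,-0.1,0],[0,0,0],1],[[-0.054,-0.1,0],[0,0,0],1],[[-0.054,-0.1,0],[0,0,0],1],[[-0.054,-0.1,0],[0,0,0],1],[[-0.054,-0.1,0],[0,0,0],1],[[-0.054,-0.1,0],[0,0,0],1]]'; python3 -m jog '[[[-0.054,-0.1,0],[0,0,0],1],[[-0.054,-0.1,0],[0,0,0],1],[[-0.054,-0.1,0],[0,0,0],1],[[0,0,0],[0,0,0],1]]'
```

```text
clock: 1.1
tool_pos: [373.5, 251.4, 218.5]
tcp_rot: [-0.0, 1.0, -0.0, -0.0]
wrist_force: [0.5, 0.7, 0.6]
gripper_width: 92.7
grip_force: 0.0
clock: 1.5
tool_pos: [439.6, 129.4, 218.5]
tcp_rot: [0.002, 1.0, -0.0, 0.0]
wrist_force: [0.4, 1.0, 0.0]
gripper_width: 92.5
grip_force: 0.0
```

```bash
python3 -m jog '[[[-0.051,-0.079,0],[0,0,0],1],[[0,0,0.12],[0,0,0],1],[[0,0,0.12],[0,0,0],1],[[0,0,0.12],[0,0,0],1],[[0,0,0.1],[0,0,0],1],[[0,0,0.05],[0,0,0],1],[[0,0,0.02],[0,0,0],1],[[0,0,0],[0,0,0],1]]'; python3 - <<'E'
from h import *
cv2.imwrite("pics/d.png",cv2.resize(read_camera("scene")[150:270,230:430],(800,480),interpolation=cv2.INTER_CUBIC))
E
```

```text
clock: 2.3
tool_pos: [457.8, 101.9, 6.2]
tcp_rot: [-0.0, 1.0, -0.0, -0.001]
wrist_force: [-0.3, -0.5, 0.6]
gripper_width: 92.8
grip_force: 0.0
```

View pics/d.png

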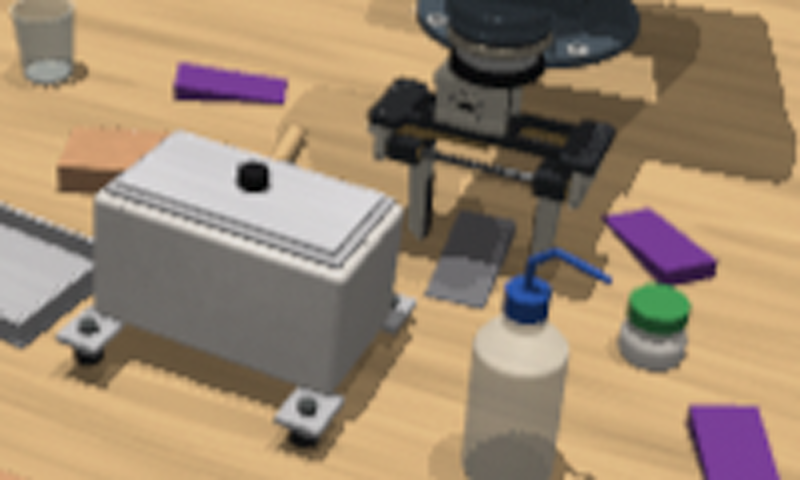

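```bash
python3 -m jog '[[[0,-0.04,0],[0,0,0],1],[[0,-0.02,0],[0,0,0],1],[[0,-0.02,0],[0,0,0],1],[[0,-0.02,0],[0,0,0],1],[[0,-0.02,0],[0,0,0],1],[[0,-0.01,0],[0,0,0],1],[[0,-0.01,0],[0,0,0],1],[[0,0,0],[0,0,0],1]]'; python3 - <<'E'
from h import *
cv2.imwrite("pics/e.png",cv2.resize(read_camera("scene")[150:270,230:430],(800,480),interpolation=cv2.INTER_CUBIC))
E
```

```text
clock: 3.15
tool_pos: [458.3, 45.1, 6.6]
tcp_rot: [0.0, 1.0, -0.0, -0.0]
wrist_force: [-0.5, 0.0, 0.8]
gripper_width: 92.9
grip_force: 0.0
```

View pics/e.png

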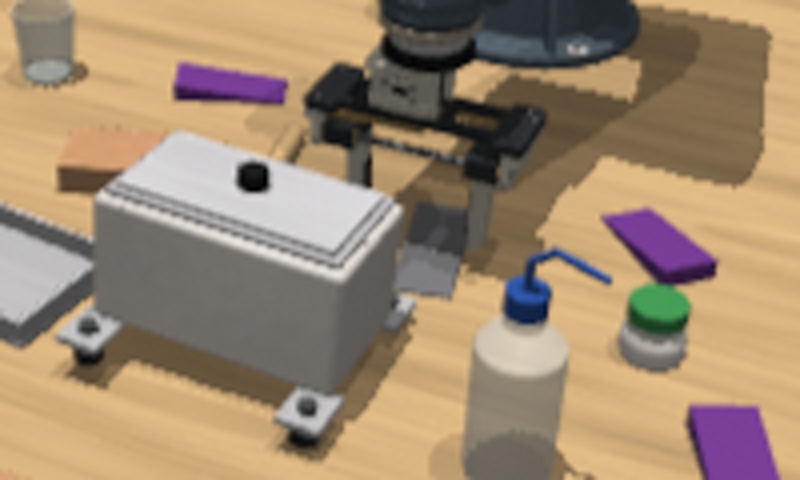

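```bash
python3 -m jog '[[[0,0.02,0],[0,0,0],1],[[0,0,-0.1],[0,0,0],1],[[0,0,-0.1],[0,0,0],1],[[0.12,0.0,0],[0,0,0],-0.785],[[0.12,0.02,0],[0,0,0],-0.785],[[0,0,0],[0,0,0],-0.785]]'; python3 - <<'E'
from h import *
im=read_camera("top");cv2.imwrite("pics/t2.png",im)
cv2.imwrite("pics/f.png",cv2.resize(im[130:250,225:375],(750,600),interpolation=cv2.INTER_CUBIC))
E
```

```text
clock: 3.8
tool_pos: [356.2, 62.4, 86.0]
tcp_rot: [-0.001, 1.0, -0.0, -0.003]
wrist_force: [0.9, -0.1, 0.4]
gripper_width: 73.4
grip_force: 0.0
```

View pics/f.png

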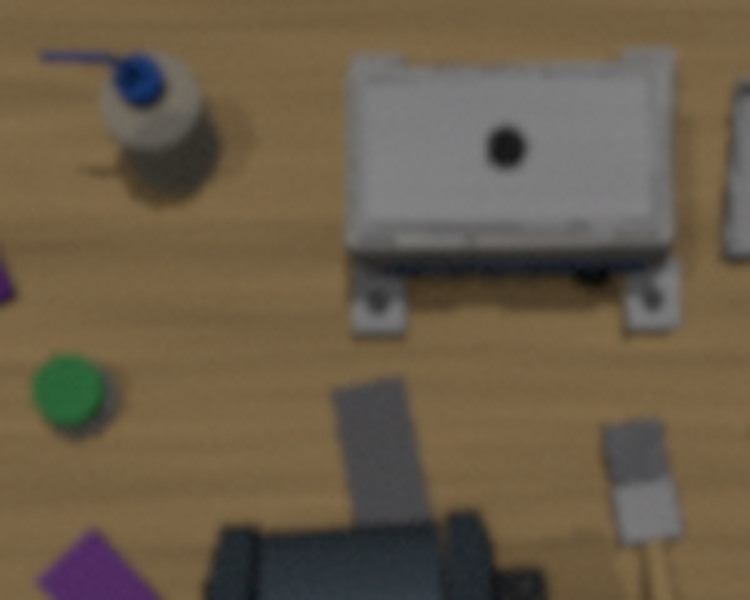

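```bash
python3 - <<'E'
from h import *
T=lambda x,y:((x+.5)/5-.5+225,(y+.5)/5-.5+130)
a,b=onz("top",T(333,389),1.5),onz("top",T(402,378),1.5);c,d=onz("top",T(357,520),14),onz("top",T(429,515),14)
tip=(a+b)/2;mid=(c+d)/2;print(a,b,c,d,tip,mid)
for v in(a-c,b-d):print(np.arctan2(v[1],v[0]))
u=tip-mid;print(np.arctan2(u[1],u[0]),tip-110*u/np.hypot(*u))
E
```

```text
[529.   99.3] [535.5  53.6] [440.6  83.5] [442.9  36.8] [532.25  76.45] [441.75  60.15]
0.17686546087652397
0.17947334394688724
0.17819996565121404 [423.99192061  56.95158349]
```

```bash
python3 -m jog '[[[-0.07,0.01,0],[0,0,0],-0.57],[[0,0,0.1],[0,0,0],-0.57],[[0,0,0.08],[0,0,0],-0.57],[[0,0,0.02],[0,0,0],-0.57],[[0,0,0],[0,0,0],-0.57],[[0,0,0],[0,0,0],-0.57]]'; python3 -m jog '[[[-0.03,0,0],[0,0,0],-0.57],[[-0.02,0,0],[0,0,0],-0.57],[[-0.02,0,0],[0,0,0],-0.57],[[-0.02,0,0],[0,0,0],-0.57],[[-0.02,0,0],[0,0,0],-0.57],[[-0.02,0,0],[0,0,0],-0.57],[[-0.02,0,0],[0,0,0],-0.57],[[0,0,0],[0,0,0],-0.57]]'; python3 - <<'E'
from h import *
t=read_camera("top")[150:250,265:365];s=read_camera("scene")[180:260,290:390]
cv2.imwrite("pics/g.png",np.hstack([cv2.resize(t,(400,400),interpolation=3),cv2.resize(s,(400,320),interpolation=3)[:400] if 0 else cv2.copyMakeBorder(cv2.resize(s,(400,320),interpolation=cv2.INTER_CUBIC),0,80,0,0,cv2.BORDER_CONSTANT)]))
E
```

```text
clock: 4.45
tool_pos: [391.2, 65.6, 7.5]
tcp_rot: [0.0, 1.0, 0.0, 0.001]
wrist_force: [0.2, -0.1, 0.2]
gripper_width: 22.6
grip_force: 0.0
clock: 5.25
tool_pos: [451.5, 65.5, 6.7]
tcp_rot: [0.0, 1.0, 0.0, 0.001]
wrist_force: [0.4, 1.0, 1.0]
gripper_width: 19.2
grip_force: 0.0
```

View pics/g.png

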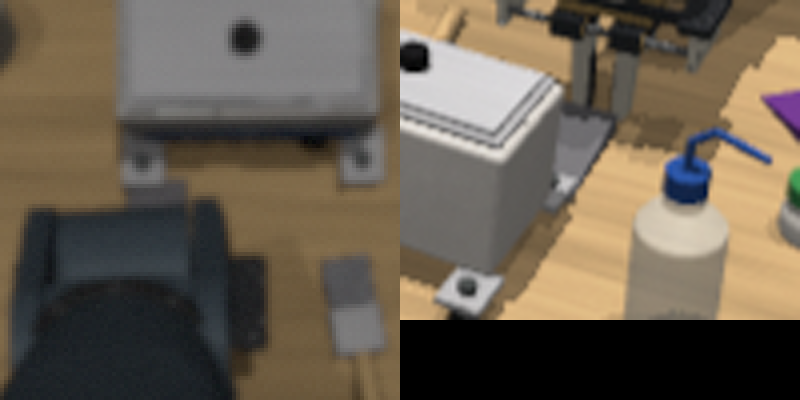

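```bash
python3 - <<'E'
from h import *
G=lambda x,y:((x+.5)/4-.5+265,(y+.5)/4-.5+150)
for p,z in(((125,195),3),((187,195),3),((142,163),27),((362,160),36)):print(onz("top",G(*p),z))
E
```

```text
[558.8  83.5]
[557.7  32.1]
[580.5  67.9]
[ 577.3 -111.1]
```

```bash
for i in 1; do python3 -m jog '[[[-0.01,0,0],[0,0,0],-0.57],[[-0.01,0,0],[0,0,0],-0.57],[[-0.01,0,0],[0,0,0],-0.57],[[-0.01,0,0],[0,0,0],-0.57],[[-0.01,0,0],[0,0,0],-0.57],[[-0.01,0,0],[0,0,0],-0.57],[[-0.01,0,0],[0,0,0],-0.57],[[-0.01,0,0],[0,0,0],-0.57]]'; done; python3 -m jog '[[[-0.01,0,0],[0,0,0],-0.57],[[-0.01,0,0],[0,0,0],-0.57],[[-0.01,0,0],[0,0,0],-0.57]]'; python3 - <<'E'
from h import *
t=read_camera("top")[130:250,245:365];s=read_camera("scene")[170:270,230:380]
cv2.imwrite("pics/i.png",np.hstack([cv2.resize(t,(360,360),interpolation=cv2.INTER_CUBIC),cv2.copyMakeBorder(cv2.resize(s,(440,293),interpolation=cv2.INTER_CUBIC),0,67,0,0,cv2.BORDER_CONSTANT)]))
E
```

```text
clock: 6.15
tool_pos: [482.7, 65.5, 6.6]
tcp_rot: [0.0, 1.0, -0.0, 0.0]
wrist_force: [-2.4, 0.0, -0.9]
gripper_width: 20.2
grip_force: 1.1
clock: 6.45
tool_pos: [494.7, 65.5, 6.6]
tcp_rot: [0.0, 1.0, 0.0, 0.0]
wrist_force: [-1.9, 0.0, -0.2]
gripper_width: 20.3
grip_force: 0.9
```

View pics/i.png

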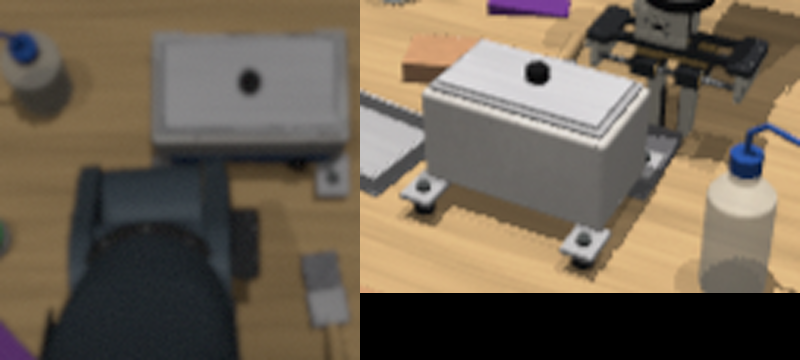

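The wedge is under the foot and pushing straight at about 2 N. From here I go in fine steps and watch the force.

```bash
python3 -m jog '[[[-0.008,0,0],[0,0,0],-0.57],[[-0.008,0,0],[0,0,0],-0.57],[[-0.008,0,0],[0,0,0],-0.57]]'|egrep 'pos|wrist'; python3 -m jog '[[[-0.005,0,0],[0,0,0],-0.57],[[-0.005,0,0],[0,0,0],-0.57]]'|egrep 'pos|wrist'; python3 -m jog '[[[-0.004,0,0],[0,0,0],-0.57]]'|egrep 'pos|wrist'; python3 -m jog '[[[-0.003,0,0],[0,0,0],-0.57]]'|egrep 'pos|wrist'
```

```text
tool_pos: [504.0, 65.5, 6.7]
wrist_force: [-3.4, -0.3, 2.2]
tool_pos: [507.9, 65.5, 6.6]
wrist_force: [-4.4, -0.5, 3.3]
tool_pos: [509.5, 65.5, 6.6]
wrist_force: [-6.6, 1.7, 4.5]
tool_pos: [510.2, 65.5, 6.6]
wrist_force: [-7.2, 0.3, 7.1]
```

```bash
for k in 1; do python3 -m jog '[[[-0.003,0,0],[0,0,0],-0.57]]'|egrep 'pos|wrist'; python3 -m jog '[[[0,0,0],[0,0,0],-0.57]]'|egrep 'pos|wrist'; done; python3 - <<'E'
from h import *
a=read_camera("top");b=read_camera("scene");np.savez("last.npz",a=a,b=b)
t0=cv2.imread("pics/top0.png");s0=cv2.imread("pics/scene0.png")
def dk(i,b):
    x0,y0,x1,y1=b;g=cv2.cvtColor(i[y0:y1,x0:x1],cv2.COLOR_BGR2GRAY).astype(float);w=np.clip(90-g,0,None);w[w<10]=0
    y,x=np.mgrid[y0:y1,x0:x1];return np.array([(x*w).sum(),(y*w).sum()])/w.sum()
for i,j in((t0,s0),(a,b)):
    p=dk(i,(318,152,336,168));q=dk(j,(286,188,301,200));print(p,q,tri(p,q))
E
```

```text
tool_pos: [510.9, 65.5, 6.5]
wrist_force: [-9.9, 0.0, 8.2]
tool_pos: [511.0, 65.5, 6.5]
wrist_force: [-7.7, 1.1, 6.2]
[325.83168317 159.11321567] [293.0196915 194.1142107] [647.6 -16.3 152.3]
[328.37311178 156.07250755] [289.06765399 194.97441939] [656.9 -24.2 152.5]
```

```bash
cat >> h.py <<'E'
def dk(i,b):
    x0,y0,x1,y1=b;g=cv2.cvtColor(i[y0:y1,x0:x1],cv2.COLOR_BGR2GRAY).astype(float);w=np.clip(90-g,0,None);w[w<10]=0
    y,x=np.mgrid[y0:y1,x0:x1];return np.array([(x*w).sum(),(y*w).sum()])/w.sum()
def knob():
    p=dk(read_camera("top"),(318,148,338,168));q=dk(read_camera("scene"),(282,188,300,202));print("KNOB",p,q,tri(p,q),sense()["wrist_force"].round(1) if hasattr(sense()["wrist_force"],"round") else "")
E
for k in 1; do python3 -m jog '[[[-0.004,0,0],[0,0,0],-0.57]]'|egrep 'pos|wrist'; python3 -c 'from h import *;knob()'; python3 -m jog '[[[-0.004,0,0],[0,0,0],-0.57]]'|egrep 'pos|wrist';python3 -c 'from h import *;knob()'; done
```

```text
tool_pos: [511.8, 65.5, 6.4]
wrist_force: [-12.9, -0.6, 11.2]
KNOB [328.40850643 156.05489614] [289.04991681 194.98103161] [656.9 -24.3 152.5] [-10.5  -0.9   8. ]
tool_pos: [512.8, 65.5, 6.4]
wrist_force: [-14.2, 0.5, 11.5]
KNOB [328.44890873 155.9389881 ] [289.02815057 195.01505728] [657.2 -24.3 152.5] [-12.9  -0.4  10.3]
```

Knob tilt has levelled off and the force is over 10 N, so the wedge is tight. I'll back off and check.

```bash
python3 -m jog '[[[0.006,0,0],[0,0,0],-0.57],[[0.01,0,0],[0,0,0],-0.57],[[0.05,0,0],[0,0,0],-0.57],[[0.1,0,0],[0,0,0],-0.57],[[0.1,0,-0.05],[0,0,0],-0.57],[[0.1,0,-0.1],[0,0,0],-0.57],[[0.1,0,-0.1],[0,0,0],-0.57],[[0,0,0],[0,0,0],-0.57],[[0,0,0],[0,0,0],-0.57]]'; python3 - <<'E'
from h import *
knob()
t=read_camera("top")[130:250,245:365];s=read_camera("scene")[170:270,230:380]
cv2.imwrite("pics/j.png",np.hstack([cv2.resize(t,(400,400),interpolation=cv2.INTER_CUBIC),cv2.copyMakeBorder(cv2.resize(s,(400,267),interpolation=cv2.INTER_CUBIC),0,133,0,0,cv2.BORDER_CONSTANT)]))
E
```

```text
clock: 8.85
tool_pos: [339.1, 65.6, 98.2]
tcp_rot: [-0.0, 1.0, 0.0, 0.002]
wrist_force: [0.1, -0.2, 0.1]
gripper_width: 20.1
grip_force: 0.0
KNOB [328.43588582 155.87222474] [289.03097773 195.01290739] [657.4 -24.3 152.6] [0.5 0.4 0.2]
```

View pics/j.png

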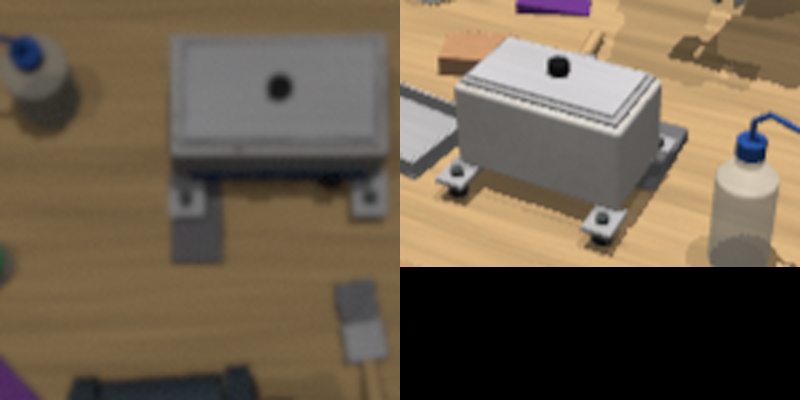

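The picture shows the wedge under the front-left foot at (195,220). The bath is level and unchanged since release, and the tool is clear.

```bash
python3 -c 'from cell import *;print(hand_in())'
```

```text
the job is handed in; nothing more can be done
None
```

I pushed the grey wedge under the short foot until it was tight; the bath looked level and stayed so after release, and I handed the job in at about 9 s, but no verdict was returned.

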